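# Move a slide rack to the hook above the drip tray

## Task

The rack of stained slides was hung on the wrong fold-down hook, where it drips on the bench: it has to drain above the steel drip tray that is screwed to the worktop. Fold the empty hook above the tray fully down, hang the rack on it by its wire loop, and then fold the emptied hook up flat against its plate so that nobody catches a sleeve on it. Keep the rack upright all the way so that no slides fall out, and leave the things standing around as they are.

Things in the scene. Friction and masses are not known exactly. Their poses are not given: they have to be found in the camera images.
- rail: Fixed aluminium rail on two posts behind it (147 mm tall). Its plate is 270 mm long (own y), 4 mm thick, and reaches from 100 to 155 mm above the worktop. Origin: at worktop level, below the middle of the plate's front face. -x points out of the front, on the robot's side; z is up.
- hook_a_pin (a point): Hinge pin's centre of the hook that carries the rack at the start: 130 mm above the worktop, 9 mm in front of the rail's face; axes as the rail's. Either hook may be the left one, about 150 mm apart. A hook is a steel plate 34 x 48 mm on the rail with an arm hinged between two lugs, 22 mm over their outsides.
- hook_b_pin (a point): The same point of the other hook, which is folded up and empty at the start and has the fixed drip tray below it.
- hook_a_arm (a joint): Hinge of the arm of hook a, rad: 0 = folded up flat against its plate (stop), 1.57 = folded down, level, pointing straight out from the rail (stop). It starts at 1.57. Stiff hinge (0.06 N m): the empty arm stays wherever it is left.
- hook_b_arm (a joint): Hinge of the arm of hook b, same values; starts folded up, near 0.
- hook_a_tip (a point): Point near the tip of hook a's arm, 62 mm from the pin, good to pinch. The arm: flat bar 14 mm wide (along the rail), 7 thick, 70 long from the pin; its last 7 mm carry a lip as wide, rising 14 mm over its upper face when down. Folded up it stands 45 mm over the rail's top edge, lip pointing back. Axes: z along the arm to its end, y along the rail, x out of the face that is upper when down.
- hook_b_tip (a point): The same point on the arm of hook b.
- hook_b_seat (a point): Middle of the carrying face of hook b's arm, 36 mm from the pin; the rack's loop lies on this face anywhere between the plate and the lip. Axes as for the tip.
- rack_grip (a point): Centre of the black grip (12 x 24 x 32 mm, x, y, z) on top of the slide rack, a steel wire basket 60 x 84 x 36 mm full of glass slides (about 0.24 kg in all) with a wire bail: its narrow upper part is the loop, the grip sits above on a short stem. The rack's underside is 133 mm lower. Axes: z up, y along the loop's top bar (along the rail when hung), x through the loop.
- rack_loop (a point): Middle of the underside of the loop's straight top bar (wire 5 mm thick), 38 mm below the grip's centre; when hung, this is the point that lies on the hook's arm. The loop is 29 mm wide inside; its legs run 30 mm down and then spread to the basket's ends, so that the opening is about 55 mm high.
- tray: Shallow steel drip tray 90 x 122 x 18 mm, screwed to the worktop below hook b by a lug at each end (150 mm over the lugs); origin at the centre of its underside.
- timer: Bench timer 66 x 66 x 17 mm lying face up on the worktop, bystander; origin at the centre of its underside.
- slide_box: Slide box 32 x 82 x 62 mm, bystander; origin at the centre of its underside.
- bottle: Glass media bottle with screw cap, 70 mm across, 137 mm high, bystander; origin at the centre of its underside.
- forceps: Steel forceps 126 mm long lying on the worktop, bystander; origin at the middle of the underside.

How it is judged:
On the way, in this order (a step that is already met when the one before it is completed fails the run):
1. the empty hook above the tray is folded fully down (value of joint hook_b_arm above 1.4 rad), for 0.2 s.
2. the rack hangs on that hook by its loop, let go of (z of rack_loop in the frame of hook_b_seat between -0.03 and 0.027 m and y of rack_loop in the frame of hook_b_seat between -0.014 and 0.014 m and x of rack_loop in the frame of hook_b_seat between -0.004 and 0.006 m and value of joint hook_b_arm above 1.4 rad and contact force between the fingers and anything else below 0.3 N), for 0.2 s.
3. the emptied hook is folded up flat (value of joint hook_a_arm below 0.14 rad), for 0.2 s.
At the end, for the whole second after the job is handed in: Hook b, above the tray, is fully down (over 1.45 rad) and the rack hangs upright (within 10 degrees) and still on it, the loop's bar lying on the arm between plate and lip; hook a is folded up flat (within 8 degrees) (value of joint hook_b_arm above 1.45 rad and value of joint hook_a_arm below 0.14 rad and z of rack_loop in the frame of hook_b_seat between -0.03 and 0.027 m and y of rack_loop in the frame of hook_b_seat between -0.014 and 0.014 m and x of rack_loop in the frame of hook_b_seat between -0.004 and 0.006 m and angle between rack_grip's own z axis and vertical below 0.17 rad); the robot touches nothing.
It fails at once if the rack is tipped by more than 35 degrees (angle between rack_grip's own z axis and vertical above 0.61 rad).
It fails at once if a bystander is pushed away by more than 30 mm (distance of any of timer, slide_box, bottle, forceps from where it was at the start of the episode above 0.03 m).
It also fails if it takes over 51 s, if anything falls off the work surface, if the arm or the gripper's body presses on something with over 40 N, if the wrist force passes 120 N, or if a joint passes its speed limit or range.

## Robot

A 7-joint arm with a two-finger parallel gripper is mounted at the origin on a cart in front of the work surface, level with it; the furniture and walls round the work are solid. World frame = base frame: x ahead of the robot, y to its left, z up, the work surface at z = 0. Lengths are in m, angles in rad, forces in N, time in s.
With the tool pointing down it reaches from about 0.4 to 0.9 m from the base axis. Payload 5.5 kg.
Tool frame: the origin (TCP) lies on the centre line of the jaws, within the pads' length; the fingertips stand 8 mm ahead of it and the grasp point (between the pads) lies 11 mm behind it; z points along the fingers, y is the line along which they close (so a half turn about z gives the same grasp; the last joint's range is limited). The gripper opens to 92 mm and grips with 3 to 60 N. Pads are 19 mm wide; open, the fingers measure 130 mm over their backs; the gripper's body (75 mm by 190 mm) begins 47 mm behind the grasp point.
Start: joints at [-1.003, 0.501, -0.427, 1.55, 0.221, 1.138, -0.21], TCP at [0.195, 0.62, 0.235] pointing down, gripper open.
Joint ranges: [-2.88, 2.88], [-0.31, 2.03], [-1.54, 1.56], [0.2, 2.42], [-1.41, 4.55], [0.19, 2.02], [-2.57, 2.57]. Speed limits (rad/s): [2.57, 2.57, 3.14, 3.14, 3.14, 3.14, 3.14].

## Interface

Orientations are given as a unit quaternion [x, y, z, w].
In Python, from bench import ctrl gives the robot as it stands.
- The arm moves only by the shell command python3 -m jog 'ROWS' [FORCE]. ROWS is JSON, a list of rows, each a list of 7 numbers: the shift along the tool's x, y, z in cm, then the turn, a rotation vector about the tool's x, y, z in rad, then the gripper command: -1 is shut, 1 is fully open, values between are in proportion. A call has 1 to 12 rows; each row is the pose to reach, as a shift and turn from the pose commanded when the call began, along the tool's axes at that moment; what a row does not reach only later rows make up. A row lasts 1/10 s, in which the tool goes at most 50 mm and 8.59 degrees, less where a joint would pass 70% of its speed; a pose out of reach is approached as far as the arm can. A call with a gripper value outside its range is refused whole. The fingers move at their own pace and stop on an object; FORCE is the grip in N (left out, the last holds). Time passes only in rows, so rows that repeat a pose let the fingers close. It gives the time, the measured TCP pose, the force and the opening at its end, in the units of the state.
- ctrl.read_state(): the state, without advancing time (a new reading comes with each control period).
- ctrl.get_image(name): name is "scene" or "top"; returns a dict with "color" (480x640x3 uint8, blue, green, red), "fx", "fy", "cx", "cy" (pixels), "k1" (the pictures are not rectified: a ray, as slopes to the right and down, at radius r is drawn at 1 + k1 r^2 times it, then the intrinsics apply), "T" (4x4, takes a point from camera to world coordinates). Camera axes: x right, y down, z forward; pixel columns grow to the right and rows downward; lengths in m; the calibration is good to about 2 mm. A picture is of the moment at which its call begins. There is no depth.
- ctrl.sign_off(): hands the job in, once; it reports no verdict.
The state is a dict: "time": time; "joints": joint angles; "dq": joint speeds; "joint_torque": joint torques, N m; "ee_pos": TCP position; "ee_rot": TCP orientation; "ft_force": force on the tool from outside, world axes, zero at the start; "torque": the same for the moment, N m; "opening": finger opening in m.
Only numpy, scipy, OpenCV 4.12 (cv2) and the standard library are available. Lean on these libraries where they do the work, as an engineer would, in place of code of your own. Each camera call takes 0.05 s, during which the arm holds its last target. There are 200 camera calls.

## Working session

There is one attempt and no reset: what is moved stays moved. The work goes in short steps, Python scripts to look and compute and a shell command to move; the robot and the scene stay as the last step left them, time stands still between calls to the robot, and variables do not carry over. Pictures are saved under pics/ and viewed, on a budget of 14 in all, crops included, one or two more only if the job needs it, and the job is handed in when it is done.

```bash
ls; mkdir -p pics; cat > h.py <<'E'
import numpy as np, cv2
from bench import ctrl
from scipy.spatial.transform import Rotation as R
def grab(name,fn=None):
    im=ctrl.get_image(name)
    if fn: cv2.imwrite('pics/'+fn,im['color'])
    return im
def K(im): return np.array([[im['fx'],0,im['cx']],[0,im['fy'],im['cy']],[0,0,1.]]),np.array([im['k1'],0,0,0,0.])
def ray(im,uv):
    k,d=K(im); p=cv2.undistortPoints(np.array([[uv]],float),k,d)[0,0]
    T=np.array(im['T']); v=T[:3,:3]@np.array([p[0],p[1],1]); return T[:3,3],v/np.linalg.norm(v)
def onplane(im,uv,z):
    o,v=ray(im,uv); return o+v*(z-o[2])/v[2]
def tri(im1,uv1,im2,uv2):
    o1,v1=ray(im1,uv1);o2,v2=ray(im2,uv2)
    s=np.linalg.lstsq(np.c_[v1,-v2],o2-o1,rcond=None)[0]
    a,b=o1+s[0]*v1,o2+s[1]*v2; return (a+b)/2,np.linalg.norm(a-b)
def proj(im,P):
    k,d=K(im);T=np.linalg.inv(np.array(im['T']))
    return cv2.projectPoints(np.atleast_2d(P).astype(float),cv2.Rodrigues(T[:3,:3])[0],T[:3,3],k,d)[0][:,0]
def st():
    s=ctrl.read_state(); print('t',s['time'],'pos',np.round(s['ee_pos'],4),'R\n',np.round(R.from_quat(s['ee_rot']).as_matrix(),3),'\nF',np.round(s['ft_force'],2),'open',s['opening'],'q',np.round(s['joints'],3)); return s
E
python3 - <<'E'
from h import *
st()
for n in('scene','top'):
    im=grab(n,n+'0.png'); print(n,im['fx'],im['k1'],np.round(im['T'],3).tolist())
E
```

```text
pics
t 0.0 pos [0.1949 0.6194 0.2337] R
 [[-0.954  0.3   -0.001]
 [ 0.3    0.954 -0.002]
 [ 0.    -0.002 -1.   ]] 
F [ 0.16  0.3  -1.26] open 0.091421102955197 q [-1.003  0.502 -0.427  1.551  0.221  1.138 -0.21 ]
scene 472.3786879136016 -0.05299041213883644 [[-0.437, -0.385, 0.813, -0.427], [-0.899, 0.162, -0.407, 0.505], [0.025, -0.908, -0.417, 0.611], [0.0, 0.0, 0.0, 1.0]]
top 437.9363681043691 -0.02707686984142996 [[0.023, -0.987, 0.162, 0.343], [-1.0, -0.026, -0.012, 0.032], [0.016, -0.162, -0.987, 1.022], [0.0, 0.0, 0.0, 1.0]]
```

View pics/scene0.png

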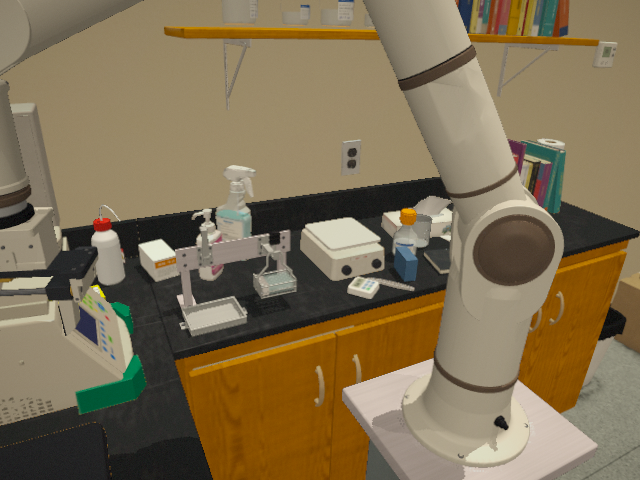

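View pics/top0.png

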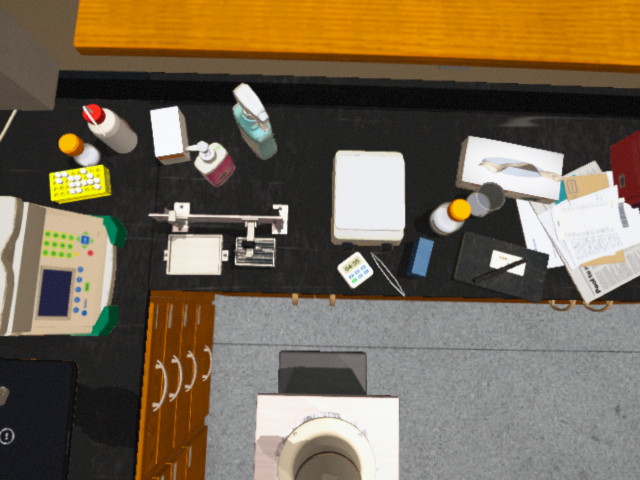

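The scene view shows the rail at about (180–290, 235–260) with the tray at (213,316) and the rack at (275,283). The top view shows the tray at (195,255), the rack at (256,250) and the rail at row 215. I'll enlarge both into one picture.

```bash
python3 - <<'E'
from h import *
a=cv2.imread('pics/scene0.png')[220:345,165:305]; b=cv2.imread('pics/top0.png')[195:285,145:300]
a=cv2.resize(a,None,fx=2.85,fy=4.8*0+2.85,interpolation=cv2.INTER_CUBIC)
a=cv2.resize(cv2.imread('pics/scene0.png')[225:340,170:305],(399*1,340),interpolation=cv2.INTER_CUBIC)
a=cv2.resize(cv2.imread('pics/scene0.png')[222:297,170:305],(800,444),interpolation=cv2.INTER_CUBIC)
cv2.imwrite('pics/crop_s.png',cv2.convertScaleAbs(a,alpha=1.3))
b=cv2.resize(b,(800,465),interpolation=cv2.INTER_CUBIC); cv2.imwrite('pics/crop_t.png',cv2.convertScaleAbs(b,alpha=1.0))
E
```

```text
(no output)
```

View pics/crop_s.png

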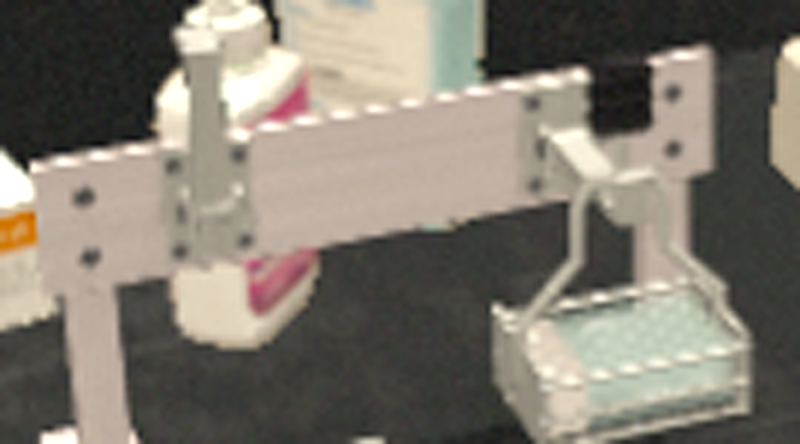

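View pics/crop_t.png

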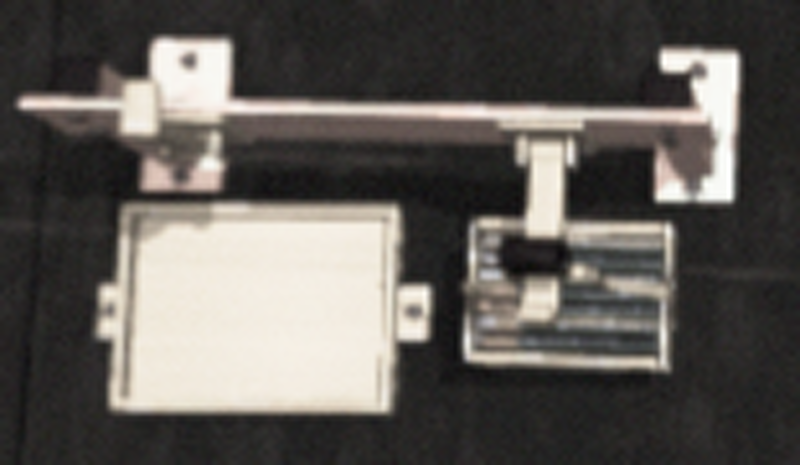

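Scene crop: hook b's arm is up with its tip at about (197,40), the grip is black at (620,97), and hook a's lip is at (620,200). Top crop: hook b's lip is at (140,105), the grip at (537,255), hook a's tip at (540,315) and its plate centre at (545,125).

```bash
cat > m.py <<'E'
from h import *
s=ctrl.get_image('scene'); t=ctrl.get_image('top')
S=lambda x,y:((x+.5)/5.926-.5+170,(y+.5)/5.926-.5+222)
T=lambda x,y:((x+.5)/5.161-.5+145,(y+.5)/5.161-.5+195)
def dark(im,x0,x1,y0,y1):
    g=im['color'][y0:y1,x0:x1].max(2); return g
for n,a,b in [('railL',S(33,163),T(20,97)),('railR',S(712,47),T(712,108)),('grip',S(620,97),T(537,255)),('lipA',S(622,200),T(541,313)),
  ('tipB top',S(197,37),T(140,92))]:
    P,e=tri(s,a,t,b); print(n,np.round(P,4),'miss %.4f'%e, 'uv',np.round(a,1),np.round(b,1))
print('tray z=.018 corners',[np.round(onplane(t,T(*p),.018)[:2],3) for p in((120,205),(400,207),(392,412),(108,410))])
print('grip z .168',onplane(t,T(537,255),.168)); 
for nm,p in [('timer',(355,270)),('box',(419,257)),('bot',(450,214)),('forc',(388,274))]: print(nm,onplane(t,p,0.02))
for p in ((20,97),(712,108)): print('railtop',onplane(t,T(*p),.155))
for p in ((500,125),(583,126)): print('plateA',onplane(t,T(*p),.154))
for p in ((120,100),(158,100)): print('tipB edges',onplane(t,T(*p),.2))
E
python3 m.py
```

```text
railL [0.5239 0.3744 0.1544] miss 0.0030 uv [175.2 249.1] [148.5 213.4]
railR [0.5269 0.104  0.1529] miss 0.0022 uv [289.7 229.5] [282.6 215.5]
grip [0.4648 0.1673 0.1686] miss 0.0018 uv [274.2 238. ] [248.6 244. ]
lipA [0.4475 0.1717 0.1339] miss 0.0019 uv [274.5 255.3] [249.4 255.2]
tipB top [0.5178 0.3127 0.1967] miss 0.0038 uv [202.8 227.8] [171.7 212.4]
tray z=.018 corners [array([0.505, 0.381]), array([0.507, 0.255]), array([0.415, 0.253]), array([0.413, 0.379])]
grip z .168 [0.46526533 0.16818683 0.168     ]
timer [ 0.43256076 -0.05456341  0.02      ]
box [ 0.46624182 -0.20245577  0.02      ]
bot [ 0.56999219 -0.27718809  0.02      ]
forc [ 0.42521222 -0.13049207  0.02      ]
railtop [0.5243077  0.37568183 0.155     ]
railtop [0.52698403 0.10485914 0.155     ]
plateA [0.51822242 0.18748445 0.154     ]
plateA [0.51867565 0.15505592 0.154     ]
tipB edges [0.5147038  0.32060006 0.2       ]
tipB edges [0.51506814 0.30649885 0.2       ]
```

Check: the rail measures 270 mm at z 0.154, the grip is at z 0.169, and the hooks are at y≈0.170 (a) and 0.314 (b). All of this agrees with the given sizes. Now I'll move to a point above hook b.

```bash
python3 -m jog '[[0,0,-12,0,0,-0.1,1],[0,0,-12,0,0,-0.2,1],[0,0,-12,0,0,-0.305,1],[-39.3,-19.6,-12,0,0,-0.305,1],[-39.3,-19.6,-12,0,0,-0.305,1],[-39.3,-19.6,-12,0,0,-0.305,1],[-39.3,-19.6,-12,0,0,-0.305,1],[-39.3,-19.6,-12,0,0,-0.305,1],[-39.3,-19.6,-12,0,0,-0.305,1],[-39.3,-19.6,-12,0,0,-0.305,1],[-39.3,-19.6,-12,0,0,-0.305,1],[-39.3,-19.6,-12,0,0,-0.305,1]]' 3; python3 -c "
from h import *;st()"
```

```text
time: 1.4
ee_pos: [0.5134, 0.3119, 0.3546]
ee_rot: [0.001, 1.0, -0.001, 0.0]
ft_force: [0.4, 1.0, -0.2]
opening: 0.0915
t 1.4 pos [0.5134 0.3119 0.3546] R
 [[-1.     0.003  0.001]
 [ 0.003  1.    -0.001]
 [-0.001 -0.001 -1.   ]] 
F [ 0.37  0.97 -0.2 ] open 0.09154496998961734 q [-0.334  0.309 -0.331  1.529  0.104  1.32   0.892]
```

```bash
python3 -m jog '[[0,0.15,5,0,0,0,1],[0,0.15,9,0,0,0,1],[0,0.15,12,0,0,0,1],[0,0.15,14,0,0,0,1],[0,0.15,15.5,0,0,0,0.4],[0,0.15,16.7,0,0,0,0.0],[0,0.15,17.5,0,0,0,-0.3],[0,0.15,17.5,0,0,0,-1],[0,0.15,17.5,0,0,0,-1],[0,0.15,17.5,0,0,0,-1],[0,0.15,17.5,0,0,0,-1],[0,0.15,17.5,0,0,0,-1]]' 4; python3 - <<'E'
from h import *
im=grab('scene'); c=im['color'][180:280,150:283]
cv2.imwrite('pics/s1.png',cv2.resize(c,(798,600),interpolation=cv2.INTER_CUBIC))
E
```

```text
time: 2.6
ee_pos: [0.5114, 0.3168, 0.1803]
ee_rot: [-0.0, 1.0, 0.0, 0.0]
ft_force: [0.0, 0.1, 0.7]
opening: 0.0325
```

View pics/s1.png

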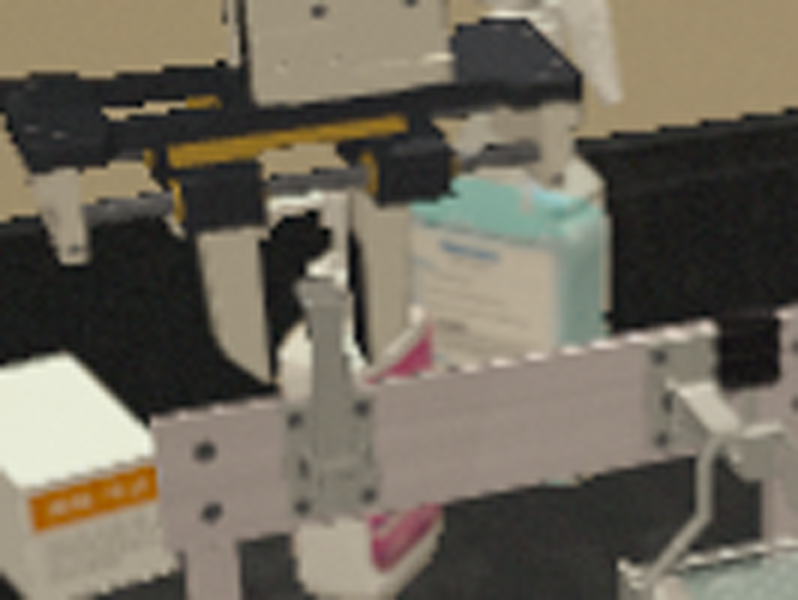

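The fingers straddle the upright arm of hook b, which has its tip at crop (322,290). They are at about u=240 and u=385 and still closing. I'll check this against a projection.

```bash
python3 - <<'E'
from h import *
im=grab('scene'); 
for n,P in [('tipL',(.5114,.3168+.016+.0,.172)),('tipR',(.5114,.3168-.016,.172)),('armtop',(.512,.3135,.2)),('armtop_l',(.5085,.3205,.2)),('armtop_r',(.5085,.3065,.2)),('pin',(.512,.3135,.13)),('railtop b',(.5215,.3135,.155))]:
    print(n,np.round((proj(im,P)[0]-(150,180))*6,0))
E
```

```text
tipL [266. 363.]
tipR [354. 349.]
armtop [313. 283.]
armtop_l [295. 290.]
armtop_r [334. 284.]
pin [327. 457.]
railtop b [316. 386.]
```

```bash
python3 -m jog '[[0,-0.2,0,0,0,0,-1],[0,-0.2,0,0,0,0,-1],[0,-0.2,0,0,0,0,-1],[0,-0.2,0,0,0,0,-1],[0,-0.2,0,0,0,0,-1]]' 4; python3 - <<'E'
from h import *
st()
im=grab('scene'); c=im['color'][180:280,150:283]
cv2.imwrite('pics/s2.png',cv2.resize(c,(798,600),interpolation=cv2.INTER_CUBIC))
E
```

```text
time: 3.2
ee_pos: [0.5113, 0.3129, 0.1798]
ee_rot: [0.0, 1.0, -0.001, -0.0]
ft_force: [-1.5, -5.5, 5.9]
opening: 0.014
t 3.2 pos [0.5113 0.3129 0.1798] R
 [[-1.     0.001 -0.   ]
 [ 0.001  1.    -0.002]
 [ 0.    -0.002 -1.   ]] 
F [-1.51 -5.52  5.91] open 0.01400654481445943 q [-0.354  0.455 -0.313  1.736  0.166  0.978  0.839]
```

```bash
python3 -m jog '[[0,-0.15,0,0,0,0,-1],[0.79,-0.15,0.05,0,0,0,-1],[1.57,-0.15,0.2,0,0,0,-1],[2.32,-0.15,0.46,0,0,0,-1],[3.03,-0.15,0.81,0,0,0,-1],[3.69,-0.15,1.24,0,0,0,-1],[4.29,-0.15,1.76,0,0,0,-1],[4.29,-0.15,1.76,0,0,0,-1]]' 4; python3 - <<'E'
from h import *
im=grab('scene'); c=im['color'][180:280,150:283]
cv2.imwrite('pics/s3.png',cv2.resize(c,(798,600),interpolation=cv2.INTER_CUBIC))
E
```

```text
time: 4.05
ee_pos: [0.466, 0.3126, 0.1607]
ee_rot: [-0.001, 1.0, -0.001, -0.002]
ft_force: [-0.8, -5.1, -1.6]
opening: 0.0136
```

View pics/s3.png

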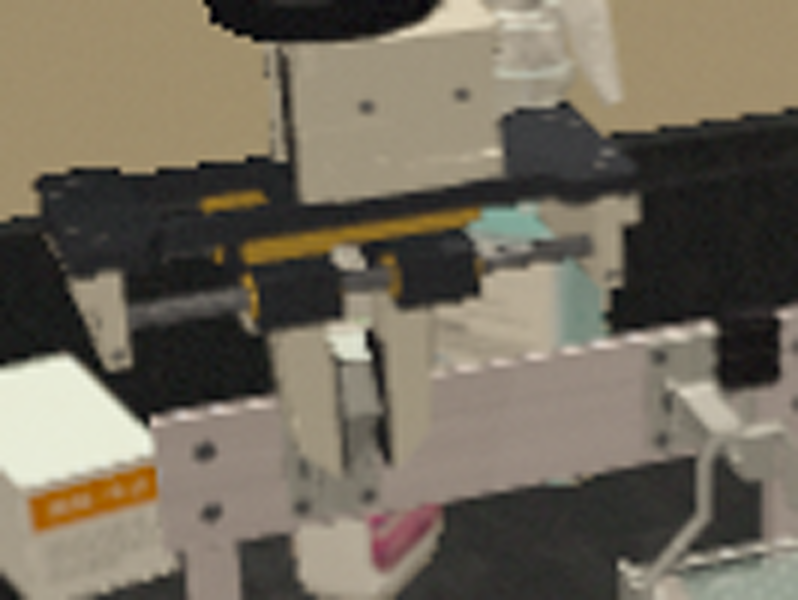

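The arm of hook b is held between the fingers and half folded, at crop (355,390). I'll continue along the arc.

```bash
python3 -m jog '[[0.53,-0.3,0.6,0,0,0,-1],[0.97,-0.3,1.25,0,0,0,-1],[1.33,-0.3,1.96,0,0,0,-1],[1.59,-0.3,2.71,0,0,0,-1],[1.75,-0.3,3.48,0,0,0,-1],[1.81,-0.3,4.34,0,0,0,-1],[1.81,-0.3,4.7,0,0,0,-1],[1.81,-0.3,4.9,0,0,0,-1],[1.81,-0.3,4.9,0,0,0,-1]]' 8
```

```text
time: 5.0
ee_pos: [0.4496, 0.3123, 0.1133]
ee_rot: [-0.001, 1.0, 0.001, 0.0]
ft_force: [-3.6, 5.2, 4.9]
opening: 0.0138
```

```bash
python3 -m jog '[[0,0.15,-0.6,0,0,0,-0.3],[0,0.15,-0.6,0,0,0,-0.1],[0,0.15,-0.6,0,0,0,-0.1],[0,0.15,-3,0,0,0,0],[0,0.15,-7,0,0,0,0],[0,0.15,-11,0,0,0,0],[0,0.15,-15,0,0,0,0],[0,0.15,-15,0,0,0,0]]' 8; python3 - <<'E'
from h import *
a=grab('scene')['color'][222:297,170:305]; t=grab('top','top4.png')['color'][195:270,160:295]
cv2.imwrite('pics/s4.png',np.vstack([cv2.resize(c,(540,300),interpolation=cv2.INTER_CUBIC) for c in(a,t)]))
E
```

```text
time: 5.8
ee_pos: [0.4531, 0.3132, 0.2687]
ee_rot: [0.0, 1.0, 0.002, 0.004]
ft_force: [0.2, 0.5, -0.3]
opening: 0.0461
```

View pics/s4.png

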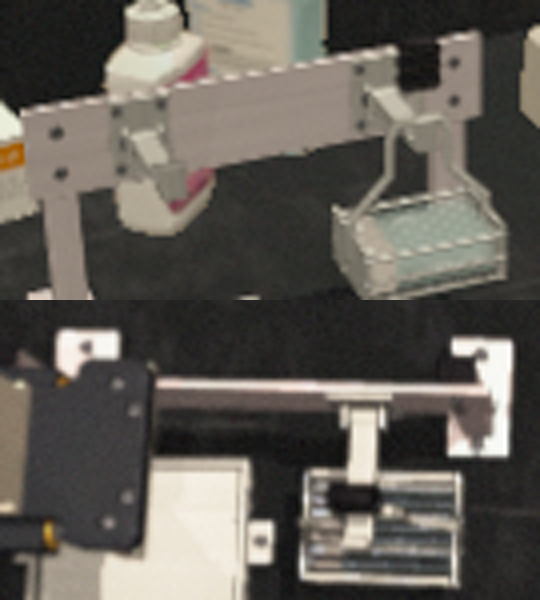

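Hook b's arm is folded down in the scene view (tip at about (172,182)), and the rack still hangs on a. I'll compare against projections to judge the angle.

```bash
python3 - <<'E'
from h import *
im=grab('scene')
f=lambda P:np.round((proj(im,P)[0]-(170,222))*4,0)
for y in(.3125,.169):
  print('pin',f((.512,y,.13)))
  for th in(1.2,1.4,1.57,1.75): 
    u=np.array([-np.sin(th),0,np.cos(th)]); n=np.array([np.cos(th),0,np.sin(th)])
    e=np.array([.512,y,.13])+.07*u
    print(th,'lip top L/R',f(e+n*.0175+[0,.007,0]),f(e+n*.0175-[0,.007,0]),'end bottom',f(e-n*.0035))
E
```

```text
pin [140. 136.]
1.2 lip top L/R [148. 115.] [175. 110.] end bottom [168. 152.]
1.4 lip top L/R [153. 142.] [180. 137.] end bottom [171. 178.]
1.57 lip top L/R [157. 165.] [183. 160.] end bottom [173. 198.]
1.75 lip top L/R [159. 189.] [186. 184.] end bottom [174. 218.]
pin [384.  93.]
1.2 lip top L/R [408.  69.] [432.  65.] end bottom [425. 105.]
1.4 lip top L/R [413.  95.] [437.  91.] end bottom [428. 129.]
1.57 lip top L/R [416. 117.] [440. 113.] end bottom [428. 149.]
1.75 lip top L/R [418. 139.] [441. 135.] end bottom [427. 167.]
```

Hook b reads about 1.57 rad: lip top at row 165 and end at row 200, as predicted. Now the grip.

```bash
python3 -m jog '[[-0.4,-5,0,0,0,0,0.3],[-1.2,-10,0,0,0,0,0.3],[-1.2,-14.5,0,0,0,0,0.3],[-1.2,-14.5,3,0,0,0,0.3],[-1.2,-14.5,6,0,0,0,0.3],[-1.2,-14.5,8.5,0,0,0,0.3],[-1.2,-14.5,10,0,0,0,0.2],[-1.2,-14.5,10.7,0,0,0,0],[-1.2,-14.5,10.7,0,0,0,-0.3],[-1.2,-14.5,10.7,0,0,0,-0.45],[-1.2,-14.5,10.7,0,0,0,-1],[-1.2,-14.5,10.7,0,0,0,-1]]' 25; python3 -m jog '[[0,0,0,0,0,0,-1],[0,0,0,0,0,0,-1],[0,0,0,0,0,0,-1]]'
python3 - <<'E'
from h import *
a=grab('scene')['color'][190:310,210:330]; t=grab('top')['color'][195:275,215:295]
cv2.imwrite('pics/s5.png',np.hstack([cv2.resize(c,(400,400),interpolation=cv2.INTER_CUBIC) for c in(a,t)]))
E
```

```text
time: 7.15
ee_pos: [0.4628, 0.167, 0.157]
ee_rot: [-0.0, 1.0, 0.0, 0.001]
ft_force: [-0.5, 0.9, 0.5]
opening: 0.0239
time: 7.45
ee_pos: [0.4628, 0.167, 0.1568]
ee_rot: [-0.0, 1.0, 0.0, 0.001]
ft_force: [-0.2, 0.7, 4.9]
opening: 0.024
```

View pics/s5.png

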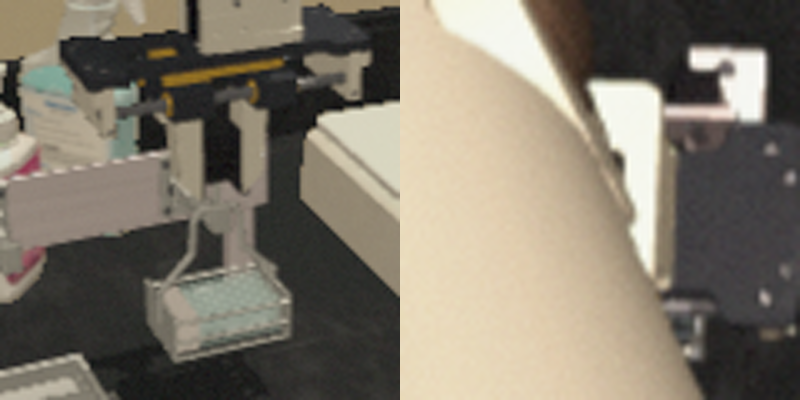

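The grip is held (opening 24 mm) and the rack hangs level. I'll lift it 25 mm and draw it out along −x.

```bash
python3 -m jog '[[0,0,-0.5,0,0,0,-1],[0,0,-1.2,0,0,0,-1],[0,0,-2,0,0,0,-1],[0,0,-2.5,0,0,0,-1],[0,0,-2.5,0,0,0,-1],[0.5,0,-2.5,0,0,0,-1],[1.5,0,-2.5,0,0,0,-1],[3,0,-2.5,0,0,0,-1],[4.5,0,-2.5,0,0,0,-1],[6,0,-2.5,0,0,0,-1],[7,0,-2.5,0,0,0,-1],[7,0,-2.5,0,0,0,-1]]' 30; python3 - <<'E'
from h import *
a=grab('scene','s6.png')['color'][200:320,200:360]
cv2.imwrite('pics/s6c.png',cv2.resize(a,(800,600),interpolation=cv2.INTER_CUBIC))
E
```

```text
time: 8.75
ee_pos: [0.3903, 0.1665, 0.181]
ee_rot: [-0.001, 1.0, -0.0, -0.0]
ft_force: [0.7, 0.1, -2.4]
opening: 0.0238
```

View pics/s6c.png

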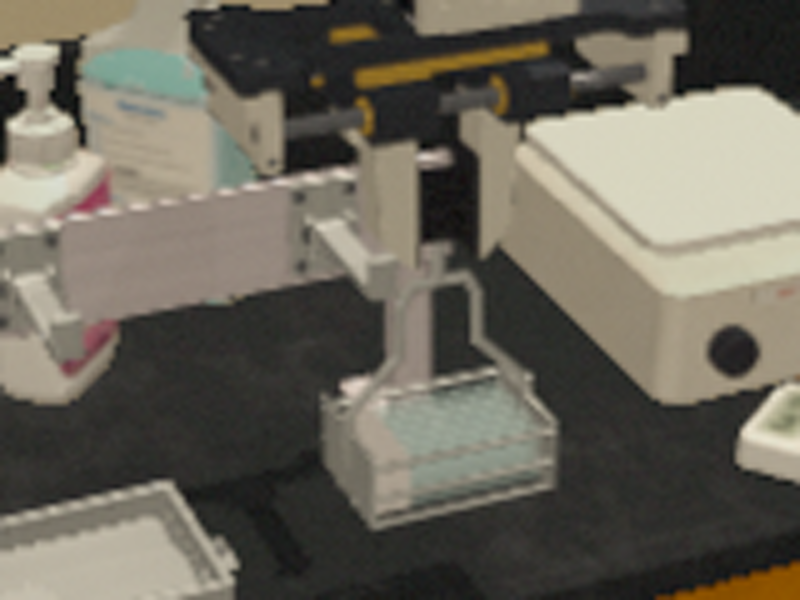

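The rack is off hook a, upright, and the weight reads 2.4 N. The bar's underside is at about crop (441,283). I'll compute its height while carrying it over to hook b.

```bash
python3 - <<'E'
from h import *
im=ctrl.get_image('scene')
for uv in((441,283),(441,270)):
    o,v=ray(im,(200+uv[0]/5-.4,200+uv[1]/5-.4)); print(o+v*(.390-o[0])/v[0])
E
python3 -m jog '[[0,1,0,0,0,0,-1],[0,3,0,0,0,0,-1],[0,5,0,0,0,0,-1],[0,7,0,0,0,0,-1],[0,9,0,0,0,0,-1],[0,11,0,0,0,0,-1],[0,13,0,0,0,0,-1],[0,14.2,0,0,0,0,-1],[0,14.6,0,0,0,0,-1],[0,14.6,0,0,0,0,-1],[0,14.6,0,0,0,0,-1]]'; python3 - <<'E'
from h import *
im=grab('scene','s7.png');a=im['color'][215:335,165:325]
cv2.imwrite('pics/s7c.png',cv2.resize(a,(800,600),interpolation=cv2.INTER_CUBIC))
E
```

```text
[0.39       0.16490187 0.15769031]
[0.39       0.16489147 0.16380234]
time: 9.95
ee_pos: [0.3922, 0.3116, 0.1808]
ee_rot: [0.0, 1.0, -0.001, -0.0]
ft_force: [-0.3, -0.7, -2.7]
opening: 0.0235
```

View pics/s7c.png

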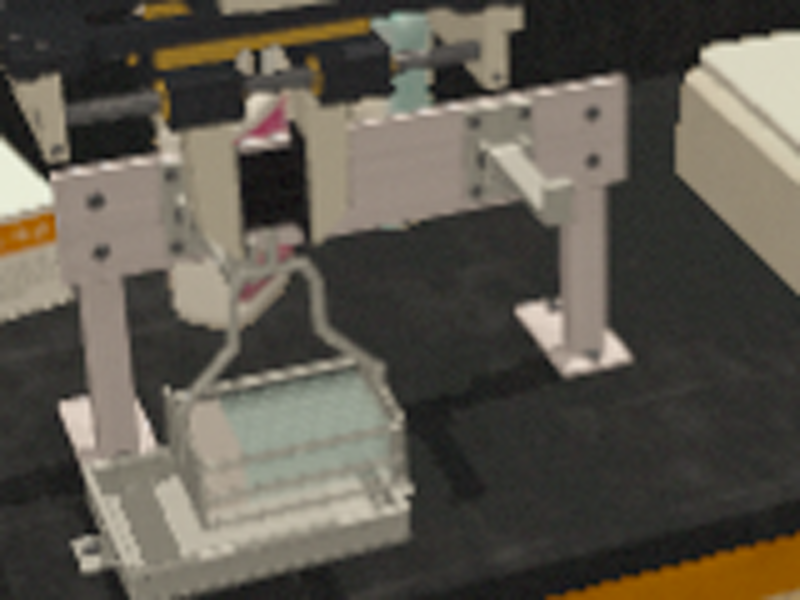

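The rack is in front of hook b, upright, with the bar at z≈0.158 (lip top 0.1475). I'll push it in, watching the force.

```bash
python3 -m jog '[[0,0.1,-0.3,0,0,0,-1],[-1,0.1,-0.3,0,0,0,-1],[-2.5,0.1,-0.3,0,0,0,-1],[-4,0.1,-0.3,0,0,0,-1],[-5.5,0.1,-0.3,0,0,0,-1],[-6.8,0.1,-0.3,0,0,0,-1],[-7.8,0.1,-0.3,0,0,0,-1],[-7.8,0.1,-0.3,0,0,0,-1],[-7.8,0.1,-0.3,0,0,0,-1]]'; python3 - <<'E'
from h import *
im=grab('scene','s8.png');a=im['color'][215:335,165:325]
cv2.imwrite('pics/s8c.png',cv2.resize(a,(800,600),interpolation=cv2.INTER_CUBIC))
E
```

```text
time: 10.9
ee_pos: [0.4697, 0.3136, 0.1838]
ee_rot: [-0.0, 1.0, -0.0, -0.001]
ft_force: [-0.9, 0.4, -2.9]
opening: 0.0236
```

View pics/s8c.png

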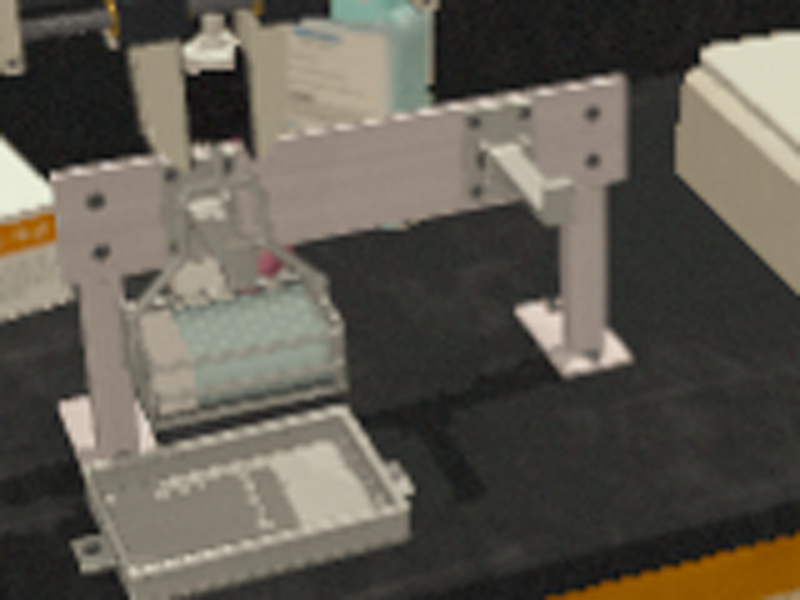

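The arm passes through the loop, the lip is in front of the bar, and nothing is touching. I'll lower it 27 mm.

```bash
python3 -m jog '[[0,0,0.8,0,0,0,-1],[0,0,1.6,0,0,0,-1],[0,0,2.2,0,0,0,-1],[0,0,2.5,0,0,0,-1],[0,0,2.75,0,0,0,-1],[0,0,2.75,0,0,0,-1],[0,0,2.75,0,0,0,-1]]'
```

```text
time: 11.65
ee_pos: [0.4696, 0.3135, 0.157]
ee_rot: [-0.0, 1.0, -0.0, -0.0]
ft_force: [-4.2, -2.4, 3.0]
opening: 0.0237
```

Fz went from −2.9 to +3.0, so the hook carries the rack. I'll release and rise.

```bash
python3 -m jog '[[0,0,-0.1,0,0,0,-0.35],[0,0,-0.1,0,0,0,-0.2],[0,0,-0.1,0,0,0,0],[0,0,-0.1,0,0,0,0],[0,0,-1,0,0,0,0],[0,0,-3,0,0,0,0],[0,0,-6,0,0,0,0],[0,0,-9,0,0,0,0],[0,0,-11,0,0,0,0],[0,0,-11,0,0,0,0],[0,0,-11,0,0,0,0],[0,0,-11,0,0,0,0]]'; python3 - <<'E'
from h import *
im=grab('scene','s9.png');a=im['color'][215:335,165:325]
cv2.imwrite('pics/s9c.png',cv2.resize(a,(800,600),interpolation=cv2.INTER_CUBIC))
E
```

```text
time: 12.85
ee_pos: [0.4695, 0.3131, 0.2656]
ee_rot: [-0.0, 1.0, -0.0, -0.001]
ft_force: [0.5, 0.2, -0.3]
opening: 0.046
```

View pics/s9c.png

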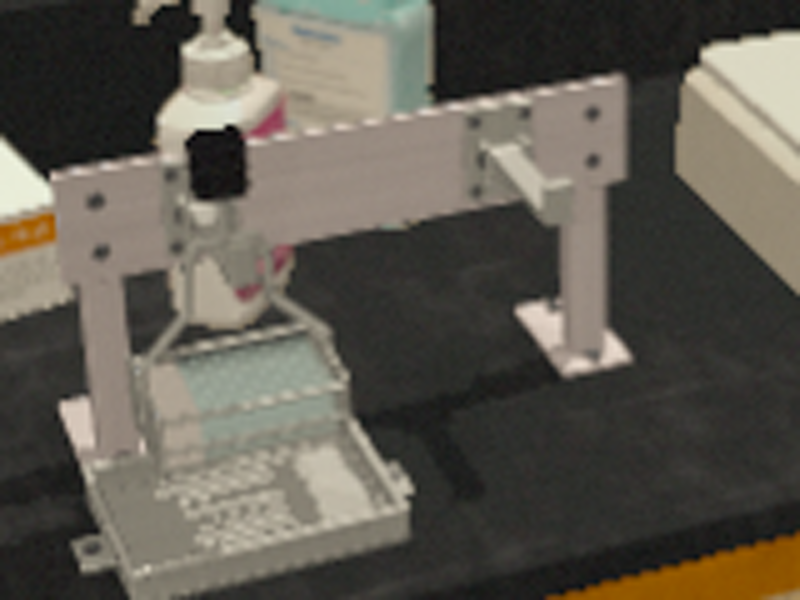

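The rack hangs on b with its loop on the arm, released and upright. Hook a is empty with its lip at crop (545–572, 180–218). I'll get its y before pinching.

```bash
python3 - <<'E'
from h import *
im=ctrl.get_image('scene')
for uv in((545,183),(572,180),(547,222),(572,214)):
    o,v=ray(im,(165+uv[0]/5-.4,215+uv[1]/5-.4)); print(np.round(o+v*(.442-o[0])/v[0],4))
t=ctrl.get_image('top')
for x in(522,560): print(onplane(t,((x+.5)/5.161-.5+145,(313.5)/5.161-.5+195),.1475), onplane(t,((x+3.5)/5.161-.5+145,(200.5)/5.161-.5+195),.1335))
E
```

```text
[0.442  0.1769 0.1479]
[0.442  0.1642 0.1469]
[0.442  0.1762 0.1285]
[0.442  0.1644 0.1301]
[0.44529584 0.17612552 0.1475    ] [0.49219836 0.17958356 0.1335    ]
[0.4456743  0.16137777 0.1475    ] [0.49259164 0.16447798 0.1335    ]
```

```bash
python3 -m jog '[[0.6,-5,0,0,0,0,0],[1.9,-10,0,0,0,0,0],[1.9,-14.4,0,0,0,0,0],[1.9,-14.4,4,0,0,0,0],[1.9,-14.4,8,0,0,0,0],[1.9,-14.4,11.5,0,0,0,0],[1.9,-14.4,13.7,0,0,0,0],[1.9,-14.4,14.7,0,0,0,-0.4],[1.9,-14.4,14.7,0,0,0,-1],[1.9,-14.4,14.7,0,0,0,-1],[1.9,-14.4,14.7,0,0,0,-1],[1.9,-14.4,14.7,0,0,0,-1]]' 6; python3 -m jog '[[0,0,0,0,0,0,-1],[0,0,0,0,0,0,-1],[0,0,0,0,0,0,-1]]' 6
```

```text
time: 14.2
ee_pos: [0.4522, 0.1709, 0.1209]
ee_rot: [-0.0, 1.0, 0.001, 0.001]
ft_force: [1.4, 0.5, 0.9]
opening: 0.014
time: 14.5
ee_pos: [0.4522, 0.1709, 0.1207]
ee_rot: [-0.0, 1.0, 0.001, 0.001]
ft_force: [-0.9, 4.0, 6.8]
opening: 0.0141
```

```bash
python3 -m jog '[[-0.05,0,-0.78,0,0,0,-1],[-0.22,0,-1.6,0,0,0,-1],[-0.48,0,-2.34,0,0,0,-1],[-0.83,0,-3.04,0,0,0,-1],[-1.26,0,-3.68,0,0,0,-1],[-1.78,0,-4.27,0,0,0,-1],[-2.37,0,-4.78,0,0,0,-1],[-3.02,0,-5.21,0,0,0,-1],[-3.72,0,-5.55,0,0,0,-1],[-4.46,0,-5.8,0,0,0,-1],[-5.22,0,-5.95,0,0,0,-1],[-6,0,-6,0,0,0,-1]]' 6; python3 -m jog '[[-0.3,0,0,0,0,0,-1],[-0.6,0,0,0,0,0,-1],[-0.6,0,0,0,0,0,-1],[-0.6,0,0,0,0,0,-1]]' 6;  python3 - <<'E'
from h import *
im=grab('scene','s10.png');a=im['color'][195:315,165:325]
cv2.imwrite('pics/s10c.png',cv2.resize(a,(800,600),interpolation=cv2.INTER_CUBIC))
E
```

```text
time: 15.7
ee_pos: [0.5099, 0.1711, 0.1798]
ee_rot: [-0.001, 1.0, 0.001, -0.001]
ft_force: [-2.4, 5.2, 2.7]
opening: 0.0141
time: 16.1
ee_pos: [0.5166, 0.1711, 0.1797]
ee_rot: [-0.001, 1.0, 0.001, -0.0]
ft_force: [-0.4, 4.2, 0.5]
opening: 0.0137
```

```bash
python3 -m jog '[[-0.3,0,0,0,0,0,-1],[-0.3,0,0,0,0,0,-1],[0,0,0,0,0,0,-0.5],[0,0,0,0,0,0,0],[0,0,0,0,0,0,0],[0,0,-3,0,0,0,0],[0,0,-7,0,0,0,0],[0,0,-12,0,0,0,0],[0,0,-12,0,0,0,0]]' 6;  python3 - <<'E'
from h import *
im=grab('scene','s10.png');a=im['color'][195:315,165:325]
cv2.imwrite('pics/s10c.png',cv2.resize(a,(800,600),interpolation=cv2.INTER_CUBIC))
for d in (0,.14,.3):
  u=np.array([-np.sin(d),0,np.cos(d)])
  print(d,np.round((proj(im,np.array([.512,.169,.13])+.07*u)[0]-(165,195))*5))
E
```

```text
time: 17.05
ee_pos: [0.521, 0.1706, 0.3069]
ee_rot: [0.0, 1.0, 0.002, 0.006]
ft_force: [0.6, 0.1, 1.1]
opening: 0.0461
0 [502. 112.]
0.14 [510. 121.]
0.3 [518. 135.]
```

View pics/s10c.png

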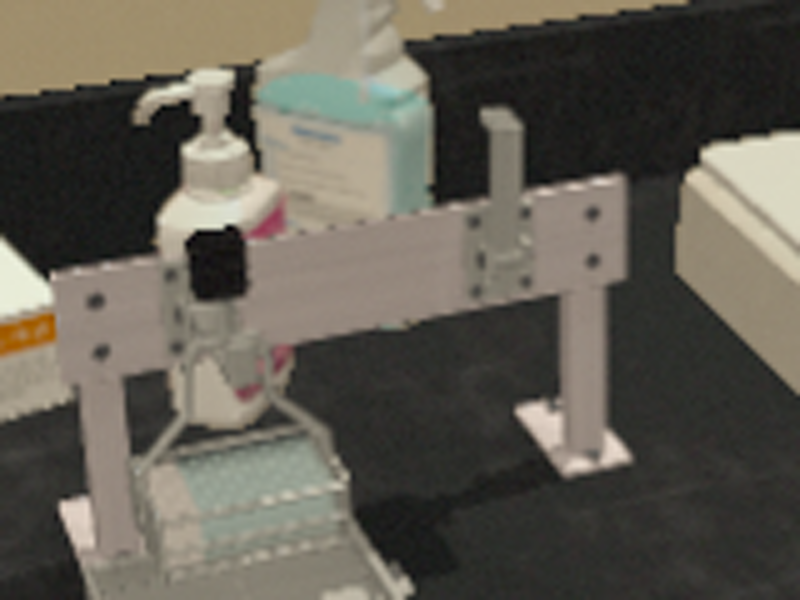

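Hook a stands upright, its top at about (505,112), which matches the prediction for 0 rad. The rack hangs undisturbed. I'll confirm hook a's stop with a gentle push from the front using closed fingers.

```bash
python3 -m jog '[[5,0,0,0,0,0,-1],[5,0,0,0,0,0,-1],[5,0,4,0,0,0,-1],[5,0,8,0,0,0,-1],[5,0,12.5,0,0,0,-1],[5,0,12.5,0,0,0,-1],[4,0,12.5,0,0,0,-1],[3.2,0,12.5,0,0,0,-1],[2.6,0,12.5,0,0,0,-1],[2.2,0,12.5,0,0,0,-1],[2.0,0,12.5,0,0,0,-1]]' 6; python3 -m jog '[[-0.2,0,0,0,0,0,-1],[-0.2,0,0,0,0,0,-1]]'
```

```text
time: 18.2
ee_pos: [0.4978, 0.1699, 0.1756]
ee_rot: [0.0, 1.0, 0.0, 0.0]
ft_force: [-4.1, 0.0, 2.3]
opening: 0.0007
time: 18.4
ee_pos: [0.4978, 0.1699, 0.1747]
ee_rot: [-0.0, 1.0, -0.0, -0.001]
ft_force: [-5.0, -0.4, 4.5]
opening: 0.0003
```

It stopped at x=0.498 (flat predicted 0.499) with 5 N, well above the hinge's roughly 1.3 N, so the arm is on its stop. I'll retreat and do a final check.

```bash
python3 -m jog '[[1,0,0,0,0,0,-1],[3,0,0,0,0,0,-1],[3,0,-4,0,0,0,-1],[3,0,-8,0,0,0,-1],[3,0,-13,0,0,0,-1],[3,-4,-17,0,0,0,-1],[3,-8,-17,0,0,0,-1],[3,-8,-17,0,0,0,-1],[3,-8,-17,0,0,0,-1],[3,-8,-17,0,0,0,-1]]'; python3 - <<'E'
from h import *
im=grab('scene','s11.png')
cv2.imwrite('pics/s11c.png',cv2.resize(im['color'][180:330,165:365],(800,600),interpolation=cv2.INTER_CUBIC))
old=cv2.imread('pics/s10.png')
d=cv2.absdiff(old,im['color'])[240:330,165:300].max(2); print('changed px in rack region',(d>40).sum())
old=cv2.imread('pics/scene0.png'); d=cv2.absdiff(old,im['color'])[205:300,340:430].max(2); print('bystander region',(d>40).sum())
E
```

```text
time: 19.4
ee_pos: [0.4686, 0.0905, 0.3442]
ee_rot: [-0.001, 1.0, 0.0, -0.0]
ft_force: [0.3, -0.1, -0.5]
opening: 0.0006
changed px in rack region 202
bystander region 0
```

View pics/s11c.png

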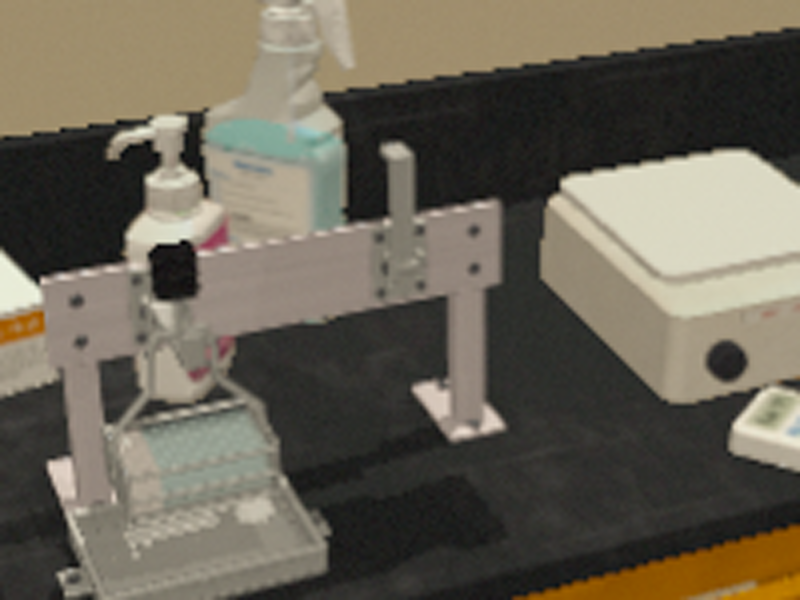

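The final view shows the rack upright on b above the tray, hook a flat up, and the bystanders unchanged. The changed pixels in the rack region look like the arm's shadow.

```bash
python3 -c "
from bench import ctrl; print(ctrl.sign_off())"
```

```text
the job is handed in; nothing more can be done
None
```

The rack now hangs by its loop on hook b above the drip tray, and the emptied hook a is folded up flat. The job was handed in at about 19.5 s of the 51 s allowed; sign-off reports no verdict.

- **Hook b:** I folded it down by pinching its tip. Its lip and end then sat where the projection for 1.57 rad put them.
- **Rack:** When I lowered it onto hook b, the vertical force went from −2.9 N to +3.0 N, so the hook was carrying it before I let go. The last picture shows it upright.
- **Hook a:** I folded it up and then pushed it from the front with closed fingers. It stopped at x = 0.498 (0.499 predicted for flat) with 5 N, so it is on its stop.
- **Bystanders:** The picture region around the bystanders has no changed pixels since the start.
- **Robot:** It stands clear, with near-zero force.

**Unclear or over budget:**
- 202 pixels changed around the rack between the last two pictures. I took that to be the arm's shadow but did not check further.
- While I pinched the hooks there were side forces of about 5 N, from a y error of a few millimetres.
- I viewed 12 pictures, two over the budget.

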